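# Lay the standing rolls flat

## Task

The packing-tape roll and the label roll have been left standing on their rims and could roll off the desk: push each one over with the fingertips so that it lies flat on the desk by the spot where it stood. Tip each roll away from the glass vessel (jar or beaker) that stands beside it, do not grasp or lift the rolls, and leave the jar and the beaker undisturbed.

Things in the scene. Friction and masses are not known exactly. Their poses are not given: they have to be found in the camera images.
- tape_centre (a point): Centre of the brown packing-tape roll: ring 98 mm across, 48 mm wide along its axis, hole about 70 mm, about 0.17 kg. It stands on its rim on the folded, flat tape end: centre 49 mm up, own z axis (the roll's axis, either way round) level and within 0.4 rad of world y. A level push along that axis near the top of a flat face tips it. Lying flat: centre 24 mm up, axis vertical.
- labels_centre (a point): Centre of the smaller, pale roll of bottle labels: 67 mm across, 45 mm wide along its axis, hole about 38 mm, about 0.14 kg. Stands on its rim too, on its folded end: centre 34 mm up, own z axis (the roll's axis, either way round) level, within 0.4 rad of world y. Lying flat: centre 22 mm up. One roll stands nearer the robot, one farther; which is which varies.
- jar: Glass jar with brass-coloured lid, upright, loose, 64 mm across, 94 mm high, 0.26 kg; origin at the centre of its underside. Jar and beaker stand one beside each roll, about 80 to 100 mm from one flat face, so the roll can fall only to the other side; which stands by which roll, and on which side, varies.
- glass_beaker: Clear open beaker, upright, loose, 70 mm across the rim, 90 mm high, 0.12 kg; origin at the centre of its underside. It stands beside the roll that the jar is not beside. (The thin plain sheets on the desk are only part of the surface.)

How it is judged (in metres and radians):
At the end, for the whole second after the job is handed in: Both rolls lie at rest flat on the desk (axis within 0.12 rad of vertical, height within 8 mm), within 160 mm of their start and on the side away from the vessel beside it (centres over 105 mm apart); jar and beaker upright within 20 mm of where they stood ((angle between tape_centre's own z axis and vertical below 0.12 rad or angle between tape_centre's own z axis and vertical above 3.02 rad) and height (world z) of tape_centre between 0.016 and 0.032 m and distance of each of tape_centre, labels_centre from where it was at the start of the episode below 0.16 m and angular speed of each of tape_roll, labels below 0.1 rad/s and (horizontal distance between tape_centre and jar above 0.105 m or x of tape_centre in the frame of jar above 0.085 m or x of tape_centre in the frame of jar below -0.085 m) and (horizontal distance between tape_centre and glass_beaker above 0.105 m or x of tape_centre in the frame of glass_beaker above 0.085 m or x of tape_centre in the frame of glass_beaker below -0.085 m) and (angle between labels_centre's own z axis and vertical below 0.12 rad or angle between labels_centre's own z axis and vertical above 3.02 rad) and height (world z) of labels_centre between 0.0145 and 0.0305 m and (horizontal distance between labels_centre and jar above 0.105 m or x of labels_centre in the frame of jar above 0.085 m or x of labels_centre in the frame of jar below -0.085 m) and (horizontal distance between labels_centre and glass_beaker above 0.105 m or x of labels_centre in the frame of glass_beaker above 0.085 m or x of labels_centre in the frame of glass_beaker below -0.085 m) and distance of each of jar, glass_beaker from where it was at the start of the episode below 0.02 m and angle between each of jar, glass_beaker's own z axis and vertical below 0.1 rad); the robot touches nothing.
It fails at once if the tape roll is lifted off the desk (height (world z) of tape_centre above 0.068 m).
It fails at once if the label roll is lifted off the desk (height (world z) of labels_centre above 0.054 m).
It fails at once if the jar is shifted, tipped or lifted (distance of jar from where it was at the start of the episode above 0.02 m or angle between jar's own z axis and vertical above 0.25 rad).
It fails at once if the beaker is shifted, tipped or lifted (distance of glass_beaker from where it was at the start of the episode above 0.02 m or angle between glass_beaker's own z axis and vertical above 0.25 rad).
It also fails if it takes over 48 s, if anything falls off the work surface, if the arm or the gripper's body presses on something with over 40 N, if the wrist force passes 120 N, or if a joint passes its speed limit or range.

## Robot

A 7-joint arm with a two-finger parallel gripper is mounted at the origin on a cart in front of the work surface, level with it; the furniture and walls round the work are solid. World frame = base frame: x ahead of the robot, y to its left, z up, the work surface at z = 0. Lengths are in m, angles in degrees, forces in N, time in s.
With the tool pointing down it reaches from about 0.35 to 0.9 m from the base axis. Payload 19.9 kg.
Tool frame: the origin (TCP) lies on the centre line of the jaws, within the pads' length; the fingertips stand 11 mm ahead of it and the grasp point (between the pads) lies 8 mm behind it (r.tcp_to_tips is the distance from the TCP to the fingertips, in m); z points along the fingers, x is the direction in which the jaws open and shut, and the axes are right-handed (so a half turn about z gives the same grasp; the last joint's range is limited). The gripper opens to 85 mm and grips with 20 to 120 N. Pads are 22 mm wide; open, the fingers measure 114 mm over their backs; the gripper's body (76 mm by 85 mm) begins 54 mm behind the grasp point. The pads swing forward as they close: fully open they stand 13 mm farther back than shut.
Start: joints at [-73.195, 23.915, -0.59, 92.452, 0.269, 63.638, -3.037], TCP at [0.205, 0.59, 0.242] pointing down, gripper open.
Joint ranges: [-161.28, 161.28], [-22.2, 115.67], [-73.04, 71.86], [3.21, 147.25], [-68.34, 248.33], [10.77, 114.83], [-161.83, 161.83]. Speed limits (degrees/s): [108.29, 108.29, 136.94, 136.94, 172.46, 172.46, 172.46].

## Interface

Orientations are given as a 3x3 rotation matrix whose columns are the frame's x, y, z axes.
In Python, from plant import r gives the robot as it stands.
- The arm moves only by the tool jog_arm, never from a script. Its argument "series" is a list that holds one entry, the list of rows, each a list of 7 numbers: the shift along the world's x, y, z as a fraction of full scale, then the turn, a rotation vector about the world's x, y, z as a fraction of full scale, then the opening, from 0 (shut) to 1 (fully open). In form: [[[x, y, z, rx, ry, rz, hand], ...]]. A call has 1 to 20 rows; each row shifts and turns the commanded pose from where the row before left it; what a row does not reach is not made up. Full scale, the value 1, is 0.25 m for a shift and 0.5 rad for a turn. A row lasts 1/12 s, in which the tool goes at most 41.7 mm and 7.16 degrees, less where a joint would pass 70% of its speed; a pose out of reach is approached as far as the arm can. A call with a number of a shift or a turn outside -1 to 1 is refused whole. A call with a gripper value outside its range is refused whole. The fingers move at their own pace and stop on an object; the grip force is fixed at half the most. Time passes only in rows, so rows that do not move let the fingers close. It gives the time, the measured TCP pose, the force and the opening at its end, in the units of the state.
- r.read_state(): the state, without advancing time (a new reading comes with each control period).
- r.snapshot(name): name is "side" or "top" or "wrist"; returns a dict with "img" (384x512x3 uint8, red, green, blue), "range_z" (384x512 float32, m along the optical axis (not along the pixel's ray), 0 where there is no reading), "fx", "fy", "cx", "cy" (pixels), "camera_from_world" (4x4, takes a point from world to camera coordinates). Camera axes: x right, y down, z forward; pixel columns grow to the right and rows downward; lengths in m; the calibration is good to about 2 mm. A picture is of the moment at which its call begins.
- r.job_done(): hands the job in, once; it reports no verdict.
The state is a dict: "t": time; "q": joint angles; "dq": joint speeds; "joint_efforts": joint torques, N m; "position": TCP position; "eef_rot": TCP orientation; "force": force on the tool from outside, world axes, zero at the start; "ft_torque": the same for the moment, N m; "width": opening from 0.0 (shut) to 1.0 (fully open).
Only numpy, scipy, OpenCV 4.12 (cv2) and the standard library are available. Lean on these libraries where they do the work, as an engineer would, in place of code of your own. Each camera call takes 0.05 s, during which the arm holds its last target.

## Working session

There is one attempt and no reset: what is moved stays moved. The work goes in short steps, Python scripts to look and compute and a tool call to move; the robot and the scene stay as the last step left them, time stands still between calls to the robot, and variables do not carry over. Pictures are saved under pics/ and viewed, and the job is handed in when it is done.

Besides the shell and the picture viewer there is one more tool, called after "Emit:" as name(argument=value, ...), one argument or row to a line, values as JSON. jog_arm: Moves the arm, as the interface text tells. Shift numbers are shares of 0.25 m and turn numbers shares of 0.5 rad, none past 1 either way. Its arguments: {"type":"object","properties":{"series":{"type":"array"}},"required":["series"]}

```bash
mkdir -p pics
cat > h.py <<'E'
import numpy as np,cv2
from plant import r
def snap(n,f):
    s=r.snapshot(n); cv2.imwrite('pics/'+f+'.png',s['img'][...,::-1]); np.savez('pics/'+f+'.npz',**s); return s
def pts(s):
    z=s['range_z'].astype(float); v,u=np.mgrid[:z.shape[0],:z.shape[1]]
    P=np.stack([(u-s['cx'])/s['fx']*z,(v-s['cy'])/s['fy']*z,z,np.ones_like(z)],-1)
    W=P@np.linalg.inv(s['camera_from_world']).T
    W[z==0]=np.nan
    return W[...,:3]
E
python3 - <<'E'
from h import *
for n in ['top','side']:
    s=snap(n,n+'0'); print(n,s['fx'],np.linalg.inv(s['camera_from_world'])[:3].round(3).tolist())
st=r.read_state(); print(st['t'],st['position'],np.round(st['eef_rot'],3).tolist(),st['width'],r.tcp_to_tips)
E
```

```text
top 481.31323883903025 [[0.021, -0.999, 0.037, 0.506], [-1.0, -0.021, 0.013, -0.132], [-0.012, -0.037, -0.999, 0.897]]
side 402.12706770042644 [[-0.983, -0.072, 0.168, 0.396], [-0.183, 0.361, -0.915, 0.617], [0.006, -0.93, -0.368, 0.39]]
0.1 [0.20526757 0.59001081 0.24171755] [[0.329, 0.944, -0.0], [0.944, -0.329, -0.001], [-0.001, 0.0, -1.0]] 0.996782107102152 0.011
```

View pics/top0.png

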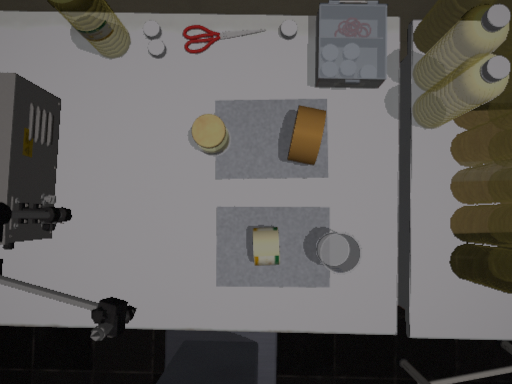

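View pics/side0.png

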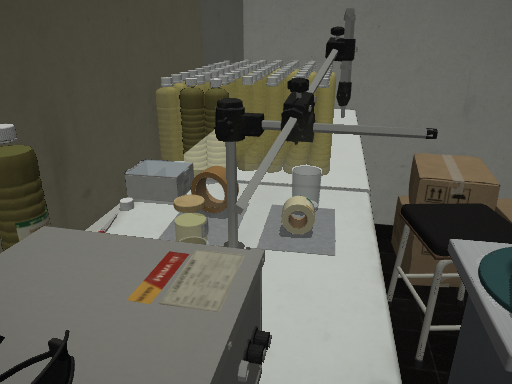

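Run:
```python
from h import *
s=dict(np.load('pics/top0.npz'));W=pts(s)
def reg(name,u0,u1,v0,v1,z0,z1):
    R=W[v0:v1,u0:u1].reshape(-1,3); R=R[(R[:,2]>z0)&(R[:,2]<z1)]
    print(name,len(R),'min',np.nanpercentile(R,1,axis=0).round(3),'max',np.nanpercentile(R,99,axis=0).round(3),'mean',R.mean(0).round(4))
    return R
def axis(R):
    rect=cv2.minAreaRect(R[:,:2].astype(np.float32)); print('rect',rect)
reg('desk',230,250,190,200,-1,1)
R=reg('tape',280,335,95,175,.06,.12);axis(R)
R=reg('lab',240,290,220,275,.045,.09);axis(R)
R=reg('jar',185,235,105,160,.08,.12);axis(R)
R=reg('beak',310,360,225,275,.07,.12);axis(R)
reg('stand',0,140,180,340,.05,1)
reg('rodEnd',0,75,180,240,.05,1)
reg('rod2',90,135,290,340,.05,1)
reg('box',0,60,75,240,-.05,1)
# anything tall
for v in range(0,384,24):
    print(v,np.nan_to_num(W[v,::24,2]).round(2).tolist())
s=dict(np.load('pics/side0.npz'));V=pts(s)
for (u,v) in [(235,105),(300,100),(430,133),(345,50),(232,180),(265,180),(298,212),(190,205),(305,175),(210,180),(380,131)]:
    print((u,v),V[v,u].round(3))
```

```text
desk 199 min [ 0.537 -0.102 -0.003] max [ 0.554 -0.067  0.003] mean [ 0.5454 -0.0845  0.    ]
tape 1558 min [ 0.602 -0.229  0.063] max [ 0.694 -0.173  0.101] mean [ 0.6448 -0.2008  0.0897]
rect ((0.6497833728790283, -0.2017749845981598), (0.04813903197646141, 0.09617535769939423), 79.46121978759766)
lab 940 min [ 0.422 -0.158  0.046] max [ 0.485 -0.113  0.07 ] mean [ 0.4538 -0.1351  0.0622]
rect ((0.45292386412620544, -0.13537095487117767), (0.06494294106960297, 0.044827546924352646), 2.404555559158325)
jar 931 min [ 0.62  -0.061  0.086] max [ 0.674 -0.007  0.097] mean [ 0.6474 -0.0344  0.0937]
rect ((0.6478442549705505, -0.03405148908495903), (0.05693265050649643, 0.056433454155921936), 27.80284309387207)
beak 329 min [ 0.414 -0.291  0.07 ] max [ 0.482 -0.226  0.093] mean [ 0.444  -0.2649  0.086 ]
rect ((0.44757145643234253, -0.25877436995506287), (0.0698796883225441, 0.06644289940595627), 0.3235914707183838)
stand 5677 min [0.377 0.021 0.057] max [0.555 0.288 0.413] mean [0.4642 0.1703 0.2323]
rodEnd 3251 min [0.461 0.194 0.054] max [0.557 0.265 0.302] mean [0.5083 0.2382 0.146 ]
r
[... 1947 characters left out ...]
-0.0, -0.01, 0.0, 0.0, 0.0, -0.0]
336 [-0.75, -0.75, -0.75, -0.76, 0.41, -0.75, -0.75, -0.65, -0.65, -0.65, -0.65, -0.65, -0.75, -0.75, -0.74, -0.74, -0.75, -0.01, -0.0, 0.0, -0.0, -0.0]
360 [-0.75, -0.75, -0.75, -0.75, -0.75, -0.75, -0.75, -0.66, -0.43, -0.43, -0.44, -0.65, -0.75, -0.74, -0.74, -0.75, -0.74, -0.75, -0.75, -0.75, -0.75, -0.75]
(235, 105) [0.494 0.219 0.318]
(300, 100) [0.428 0.224 0.326]
(430, 133) [0.304 0.22  0.299]
(345, 50) [0.387 0.046 0.364]
(232, 180) [0.5   0.214 0.235]
(265, 180) [ 0.57  -0.418 -0.003]
(298, 212) [ 0.459 -0.218  0.001]
(190, 205) [ 0.638 -0.01   0.094]
(305, 175) [ 0.448 -0.224  0.089]
(210, 180) [ 0.725 -0.402 -0.008]
(380, 131) [0.35  0.218 0.298]
```

Run:
```python
import cv2
a=cv2.imread('pics/top0.png')
cv2.imwrite('pics/top0c.png',cv2.resize(a[90:290,180:380],None,fx=3,fy=3,interpolation=cv2.INTER_CUBIC))
```

```text
(no output)
```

View pics/top0c.png

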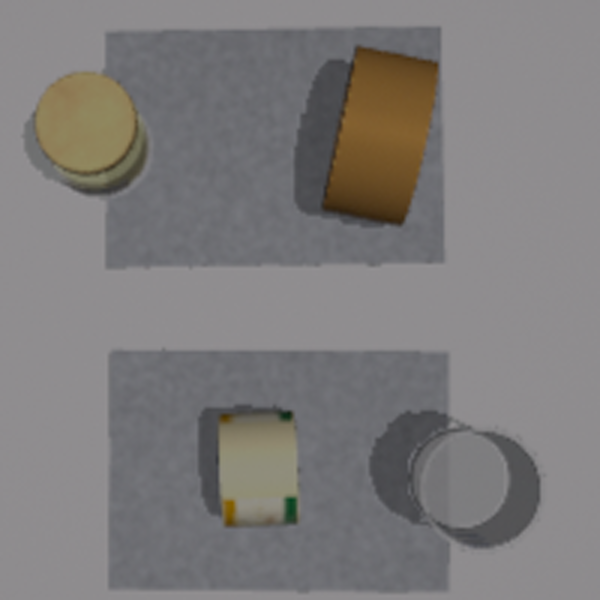

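Run:
```python
from h import *
P=np.concatenate([pts(dict(np.load(f'pics/{n}0.npz'))).reshape(-1,3) for n in('top','side')])
P=P[~np.isnan(P[:,0])]
M=(P[:,0]>.1)&(P[:,0]<.62)&(P[:,1]>-.1)&(P[:,1]<.5)&(P[:,2]>.2)
P=P[M]; print(len(P),P.max(0),P.min(0))
for z in np.arange(.2,.6,.04):
    Q=P[(P[:,2]>=z)&(P[:,2]<z+.04)]
    if len(Q): print(z.round(2),len(Q),Q.min(0).round(3),Q.max(0).round(3))
Q=P[(P[:,1]<.12)];print(Q.min(0),Q.max(0))
```

```text
11551 [0.58924457 0.48209116 0.41698209] [0.29824001 0.01873736 0.20001244]
0.2 1042 [0.496 0.202 0.2  ] [0.589 0.482 0.24 ]
0.24 718 [0.381 0.031 0.24 ] [0.508 0.368 0.28 ]
0.28 5192 [0.298 0.024 0.28 ] [0.518 0.353 0.32 ]
0.32 2468 [0.375 0.019 0.32 ] [0.515 0.237 0.36 ]
0.36 1809 [0.37  0.019 0.36 ] [0.412 0.07  0.4  ]
0.4 322 [0.377 0.027 0.401] [0.392 0.044 0.417]
[0.37036425 0.01873736 0.27344022] [0.41771979 0.1199949  0.41698209]
```

Emit:
jog_arm(
  series=[
    [[0,0,0.14,0,0,0,0],[0,0,0.14,0,0,0,0],[0,0,0.14,0,0,0,0],[0,0,0.14,0,0,0,0],[0,0,0.14,0,0,0,0],[0,0,0.14,0,0,0,0],[0,0,0.14,0,0,0,0],[0,0,0.14,0,0,0,0],[0,0,0.14,0,0,0,0],[0,0,0,0,0,0,0],[0,0,0,0,0,0,0]],
  ],
)

```text
t: 1.02
position: [0.2054, 0.5906, 0.5586]
eef_rot: [[0.329, 0.944, 0.001], [0.944, -0.329, 0.002], [0.002, -0.0, -1.0]]
force: [0.5, 0.2, -1.5]
width: 0.005
```

Emit:
jog_arm(
  series=[
    [[0.074,-0.119,0,0,0,-0.118,0],[0.074,-0.119,0,0,0,-0.118,0],[0.074,-0.119,0,0,0,-0.118,0],[0.074,-0.119,0,0,0,-0.118,0],[0.074,-0.119,0,0,0,-0.118,0],[0.074,-0.119,0,0,0,-0.118,0],[0.074,-0.119,0,0,0,-0.118,0],[0.074,-0.119,0,0,0,-0.118,0],[0.074,-0.119,0,0,0,-0.118,0],[0.074,-0.119,0,0,0,-0.118,0],[0.074,-0.119,0,0,0,-0.118,0],[0.074,-0.119,0,0,0,-0.118,0],[0.074,-0.119,0,0,0,-0.118,0],[0.074,-0.119,0,0,0,-0.118,0],[0.074,-0.119,0,0,0,-0.118,0],[0.074,-0.119,0,0,0,-0.118,0],[0.074,-0.119,0,0,0,-0.118,0],[0.074,-0.119,0,0,0,-0.118,0],[0.074,-0.119,0,0,0,-0.118,0],[0.074,-0.119,0,0,0,-0.118,0]],
  ],
)

```text
t: 2.68
position: [0.5757, -0.0063, 0.5561]
eef_rot: [[0.999, 0.053, -0.002], [0.053, -0.999, -0.0], [-0.002, -0.0, -1.0]]
force: [-0.9, -0.1, 0.2]
width: 0.001
```

Emit:
jog_arm(
  series=[
    [[0.057,-0.087,0,0,0,-0.079,0],[0.057,-0.087,0,0,0,-0.079,0],[0.057,-0.087,0,0,0,-0.079,0],[0.057,-0.087,0,0,0,-0.079,0],[0.057,-0.087,0,0,0,-0.079,0],[0.057,-0.087,0,0,0,-0.079,0],[0,0,-0.14,0,0,0,0],[0,0,-0.14,0,0,0,0],[0,0,-0.14,0,0,0,0],[0,0,-0.14,0,0,0,0],[0,0,-0.14,0,0,0,0],[0,0,-0.14,0,0,0,0],[0,0,-0.14,0,0,0,0],[0,0,-0.14,0,0,0,0],[0,0,-0.14,0,0,0,0],[0,0,-0.14,0,0,0,0],[0,0,-0.14,0,0,0,0],[0,0,0,0,0,0,0]],
  ],
)

```text
t: 4.18
position: [0.657, -0.1341, 0.1646]
eef_rot: [[0.984, -0.181, -0.011], [-0.181, -0.984, 0.001], [-0.011, 0.001, -1.0]]
force: [-0.3, 0.4, -1.7]
width: 0.003
```

Run:
```python
from h import *
a=snap('side','side1')['img'];b=snap('wrist','wrist1')['img'];c=snap('top','top1')['img']
cv2.imwrite('pics/c1.png',cv2.resize(np.hstack([a[100:300,100:400],b[100:300,100:400]]) if 0 else np.hstack([a,b]),(800,300))[...,::-1])
cv2.imwrite('pics/s1.png',cv2.resize(a[130:270,150:350],None,fx=3.5,fy=3.5)[...,::-1])
```

```text
(no output)
```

View pics/c1.png

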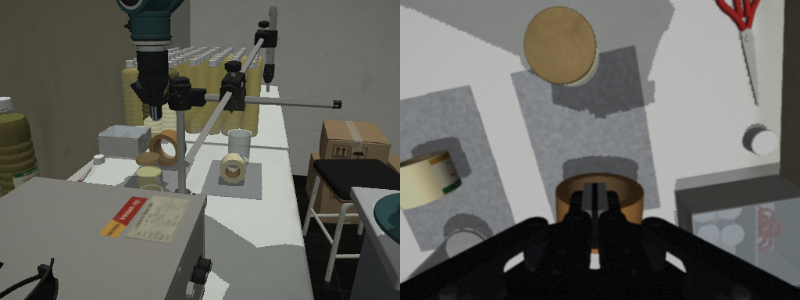

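View pics/s1.png

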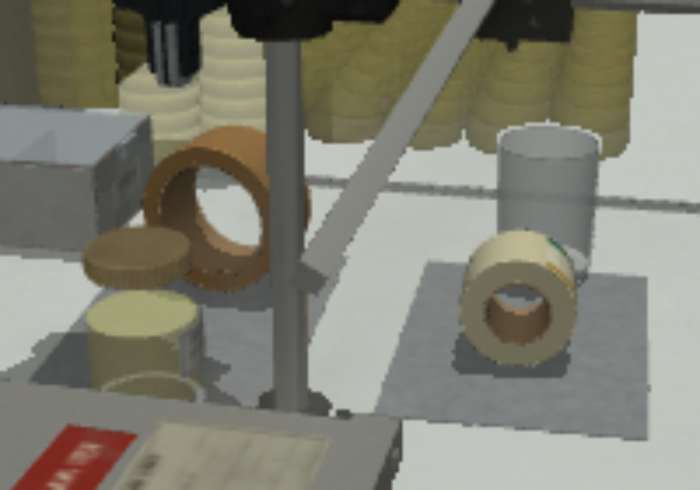

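View pics/top1.png

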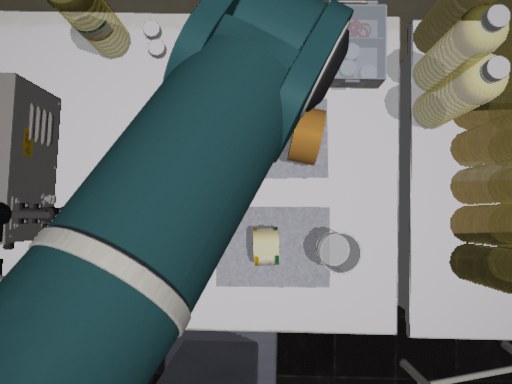

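Run:
```python
from h import *
V=pts(dict(np.load('pics/side1.npz')))
for v in range(144,158):print(v,[V[v,u].round(3).tolist() for u in (196,199,202)])
s=dict(np.load('pics/wrist1.npz'));W=pts(s)
# predicted TCP/tip pixel in side
s=dict(np.load('pics/side1.npz'))
for p in ([.657,-.134,.1536],[.657,-.134,.1646]):
    c=s['camera_from_world']@np.r_[p,1]; print(c[0]/c[2]*s['fx']+s['cx'],c[1]/c[2]*s['fy']+s['cy'],c[2])
print(r.read_state()['position'])
```

```text
144 [[0.66, -0.121, 0.176], [0.653, -0.12, 0.177], [0.649, -0.124, 0.176]]
145 [[0.661, -0.123, 0.173], [0.653, -0.12, 0.174], [0.648, -0.123, 0.174]]
146 [[0.66, -0.122, 0.171], [0.655, -0.123, 0.172], [0.649, -0.126, 0.171]]
147 [[0.661, -0.125, 0.169], [0.654, -0.122, 0.17], [0.649, -0.124, 0.17]]
148 [[0.66, -0.12, 0.168], [0.654, -0.12, 0.168], [0.649, -0.125, 0.167]]
149 [[0.661, -0.122, 0.166], [0.654, -0.122, 0.166], [0.65, -0.127, 0.165]]
150 [[0.662, -0.125, 0.162], [0.655, -0.122, 0.164], [0.649, -0.125, 0.163]]
151 [[0.662, -0.124, 0.161], [0.654, -0.12, 0.162], [0.649, -0.123, 0.162]]
152 [[0.661, -0.123, 0.159], [0.655, -0.121, 0.16], [0.651, -0.13, 0.157]]
153 [[0.662, -0.124, 0.156], [0.655, -0.123, 0.157], [0.651, -0.128, 0.156]]
154 [[0.765, -0.409, 0.063], [0.655, -0.122, 0.155], [0.651, -0.129, 0.154]]
155 [[0.763, -0.405, 0.062], [0.757, -0.411, 0.061], [0.749, -0.416, 0.06]]
156 [[0.765, -0.409, 0.058], [0.757, -0.41, 0.058], [0.749, -0.414, 0.057]]
157 [[0.764, -0.407, 0.056], [0.757, -0.412, 0.054], [0.749, -0.414, 0.054]]
199.99316731236203 153.07484649815353 0.8176967132551657
199.72780544900846 147.8485872550158 0.8136492300049941
[ 0.66104651 -0.13566931  0.17358598]
```

Emit:
jog_arm(
  series=[
    [[0,0,-0.08,0,0,0,0],[0,0,-0.08,0,0,0,0],[0,0,-0.06,0,0,0,0],[0,0,-0.05,0,0,0,0],[0,0,-0.036,0,0,0,0],[0,0,0,0,0,0,0],[0,0,0,0,0,0,0],[-0.003,-0.016,0,0,0,0,0],[-0.003,-0.016,0,0,0,0,0],[-0.003,-0.016,0,0,0,0,0],[-0.003,-0.016,0,0,0,0,0],[-0.003,-0.016,0,0,0,0,0],[-0.003,-0.016,0,0,0,0,0],[0,0,0,0,0,0,0]],
  ],
)

```text
t: 5.5
position: [0.656, -0.1605, 0.0959]
eef_rot: [[0.983, -0.181, -0.0], [-0.181, -0.983, -0.001], [0.0, 0.001, -1.0]]
force: [0.5, -0.3, 0.3]
width: -0.001
```

Run:
```python
from h import *
print(r.read_state()['position'])
a=snap('side','side2')['img'];b=snap('wrist','wrist2')['img']
cv2.imwrite('pics/c2.png',np.hstack([cv2.resize(a[130:230,150:250],(400,400)),cv2.resize(b[160:360,150:350],(400,400))])[...,::-1])
```

```text
[ 0.6560344  -0.16053885  0.09587902]
```

View pics/c2.png

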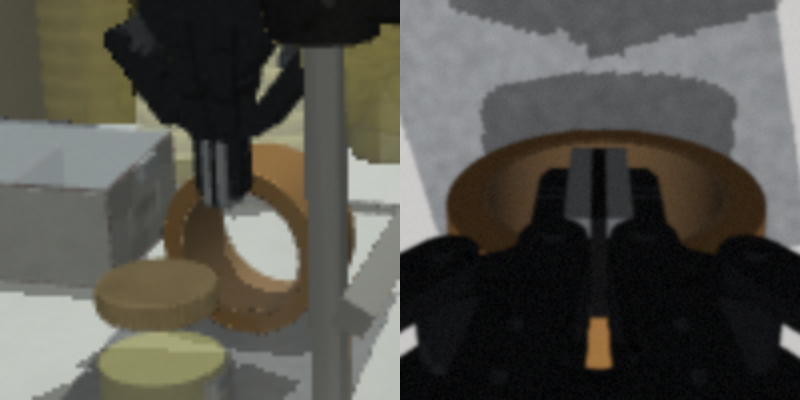

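Emit:
jog_arm(
  series=[
    [[-0.002,-0.012,0,0,0,0,0],[-0.002,-0.012,0,0,0,0,0],[-0.002,-0.012,0,0,0,0,0],[-0.002,-0.012,0,0,0,0,0],[-0.002,-0.012,0,0,0,0,0],[-0.002,-0.012,0,0,0,0,0],[-0.002,-0.012,0,0,0,0,0],[-0.002,-0.012,0,0,0,0,0]],
  ],
)

```text
t: 6.27
position: [0.6523, -0.1836, 0.0958]
eef_rot: [[0.984, -0.18, -0.0], [-0.18, -0.984, -0.0], [-0.0, 0.0, -1.0]]
force: [-0.2, 0.1, 0.4]
width: -0.003
```

Run:
```python
from h import *
print(r.read_state()['position'])
a=snap('side','side3')['img'];b=snap('wrist','wrist3')['img']
cv2.imwrite('pics/c3.png',np.hstack([cv2.resize(a[130:230,150:250],(400,400)),cv2.resize(b[160:360,150:350],(400,400))])[...,::-1])
```

```text
[ 0.6522827  -0.1836126   0.09577191]
```

View pics/c3.png

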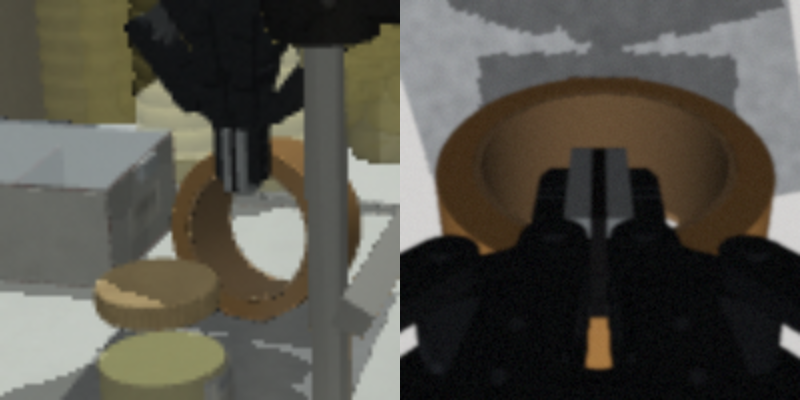

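Tilting about 15–20°, finger on the top of the ring (side crop at about 240,185). Carry on.

Emit:
jog_arm(
  series=[
    [[-0.002,-0.012,0,0,0,0,0],[-0.002,-0.012,0,0,0,0,0],[-0.002,-0.012,0,0,0,0,0],[-0.002,-0.012,0,0,0,0,0],[-0.002,-0.012,0,0,0,0,0],[-0.002,-0.012,0,0,0,0,0],[-0.002,-0.012,0,0,0,0,0],[-0.002,-0.012,0,0,0,0,0],[0,0,0,0,0,0,0],[0,0,0,0,0,0,0],[0,0,0,0,0,0,0]],
  ],
)

```text
t: 7.28
position: [0.6484, -0.2071, 0.0957]
eef_rot: [[0.984, -0.18, -0.0], [-0.18, -0.984, 0.0], [-0.0, -0.0, -1.0]]
force: [0.1, 0.2, 0.2]
width: -0.001
```

Run:
```python
from h import *
print(r.read_state()['position'])
a=snap('side','side4')['img'];b=snap('wrist','wrist4')['img']
cv2.imwrite('pics/c4.png',np.hstack([cv2.resize(a[130:230,150:250],(400,400)),cv2.resize(b[60:360,100:400],(400,400))])[...,::-1])
```

```text
[ 0.6483918  -0.20705151  0.09573126]
```

View pics/c4.png

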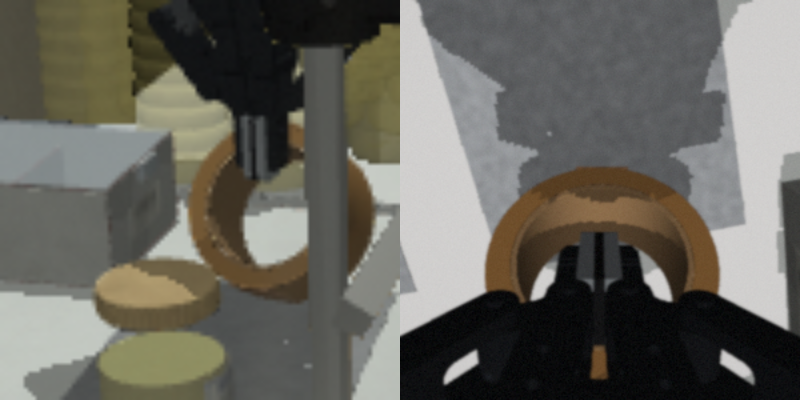

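Emit:
jog_arm(
  series=[
    [[-0.002,-0.012,0,0,0,0,0],[-0.002,-0.012,0,0,0,0,0],[-0.002,-0.012,0,0,0,0,0],[-0.002,-0.012,0,0,0,0,0],[-0.002,-0.012,0,0,0,0,0],[-0.002,-0.012,0,0,0,0,0],[0,0,0,0,0,0,0],[0,0,0,0,0,0,0],[0,0,0,0,0,0,0]],
  ],
)

```text
t: 8.13
position: [0.6454, -0.2251, 0.0957]
eef_rot: [[0.984, -0.18, -0.0], [-0.18, -0.984, 0.0], [-0.0, -0.0, -1.0]]
force: [-0.8, 0.5, -0.3]
width: -0.0
```

Run:
```python
from h import *
print(r.read_state()['position'])
a=snap('side','side5')['img'];b=snap('wrist','wrist5')['img']
cv2.imwrite('pics/c5.png',np.hstack([cv2.resize(a[130:230,150:250],(400,400)),cv2.resize(b[60:360,100:400],(400,400))])[...,::-1])
```

```text
[ 0.64538523 -0.22510069  0.09570929]
```

View pics/c5.png

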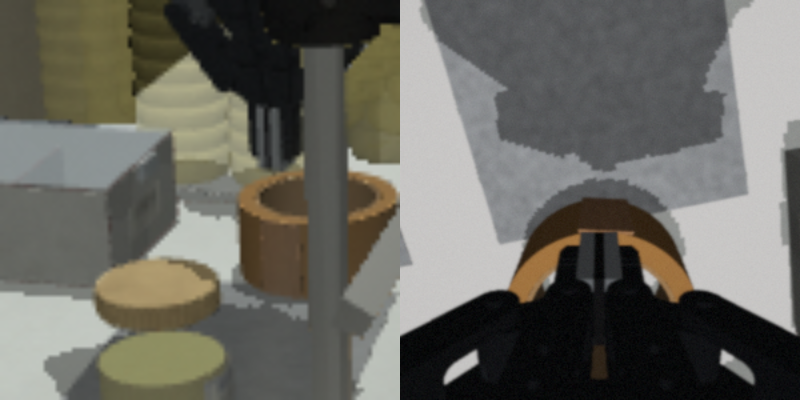

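Emit:
jog_arm(
  series=[
    [[0,0,0.08,0,0,0,0],[0,0,0.12,0,0,0,0],[0,0,0.12,0,0,0,0],[0,0,0.12,0,0,0,0],[0,0,0.12,0,0,0,0],[0,0,0.06,0,0,0,0],[0,0,0,0,0,0,0]],
  ],
)

```text
t: 8.82
position: [0.6465, -0.2257, 0.2548]
eef_rot: [[0.984, -0.18, 0.005], [-0.18, -0.984, -0.001], [0.005, 0.0, -1.0]]
force: [0.9, 0.6, 0.8]
width: -0.001
```

Run:
```python
from h import *
st=r.read_state();print(st['position'],np.round(st['q'],1))
s=snap('top','top6');W=pts(s);snap('side','side6')
V=pts(dict(np.load('pics/side6.npz')))
for v in range(0,384,32): print(v,[W[v,u].round(2).tolist() for u in range(0,320,40)])
c=s['img'];cv2.imwrite('pics/c6.png',c[...,::-1])
```

```text
[ 0.6465169  -0.22572661  0.25482009] [ -7.4  33.5  36.7  83.4 -20.7  69.7  21.5]
0 [[0.89, 0.36, 0.04], [0.89, 0.28, 0.04], [0.81, 0.14, 0.23], [0.89, 0.14, 0.05], [0.89, 0.06, 0.05], [0.89, -0.01, 0.05], [0.89, -0.08, 0.05], [0.89, -0.15, 0.05]]
32 [[0.84, 0.38, 0.0], [0.85, 0.3, 0.0], [0.8, 0.17, 0.13], [0.82, 0.13, 0.07], [0.85, 0.07, 0.01], [0.85, -0.0, -0.0], [0.85, -0.08, 0.01], [0.85, -0.15, 0.01]]
64 [[0.78, 0.38, 0.0], [0.79, 0.3, -0.0], [0.79, 0.22, -0.0], [0.79, 0.15, 0.0], [0.79, 0.07, -0.0], [0.79, -0.0, -0.0], [0.79, -0.08, -0.0], [0.6, -0.14, 0.61]]
96 [[0.68, 0.27, 0.18], [0.7, 0.25, 0.09], [0.72, 0.22, 0.0], [0.73, 0.14, 0.0], [0.73, 0.07, 0.0], [0.73, -0.01, 0.0], [0.73, -0.08, 0.0], [0.57, -0.14, 0.63]]
128 [[0.63, 0.27, 0.18], [0.65, 0.25, 0.1], [0.66, 0.22, 0.0], [0.67, 0.14, -0.0], [0.67, 0.07, -0.0], [0.65, -0.02, 0.09], [0.55, -0.12, 0.63], [0.55, -0.14, 0.65]]
160 [[0.58, 0.27, 0.18], [0.59, 0.26, 0.08], [0.6, 0.22, 0.0], [0.61, 0.14, 0.0], [0.61, 0.07, 0.0], [0.61, -0.01, 0.0], [0.53, -0.12, 0.65], [nan, nan, nan]]
192 [[0.53, 0.27, 0.18], [0.54, 0.26, 0.07
[... 259 characters left out ...]
.67], [0.5, -0.14, 0.67]]
256 [[0.42, 0.36, -0.0], [0.42, 0.29, -0.0], [0.42, 0.21, -0.0], [0.43, 0.14, 0.0], [0.49, -0.08, 0.67], [0.49, -0.1, 0.68], [0.49, -0.12, 0.68], [0.49, -0.14, 0.67]]
288 [[0.36, 0.36, -0.0], [0.42, 0.13, 0.34], [0.37, 0.21, 0.0], [0.47, -0.07, 0.67], [0.47, -0.09, 0.68], [0.47, -0.1, 0.68], [0.47, -0.12, 0.68], [0.47, -0.14, 0.67]]
320 [[0.3, 0.35, 0.0], [0.31, 0.28, 0.0], [0.31, 0.21, -0.0], [0.46, -0.07, 0.68], [0.46, -0.09, 0.69], [0.46, -0.11, 0.69], [0.46, -0.12, 0.68], [0.46, -0.14, 0.67]]
352 [[0.03, 0.76, -0.75], [0.03, 0.62, -0.75], [0.44, -0.05, 0.68], [0.45, -0.07, 0.69], [0.45, -0.09, 0.69], [0.45, -0.11, 0.69], [0.45, -0.12, 0.69], [0.44, -0.14, 0.67]]
```

View pics/c6.png

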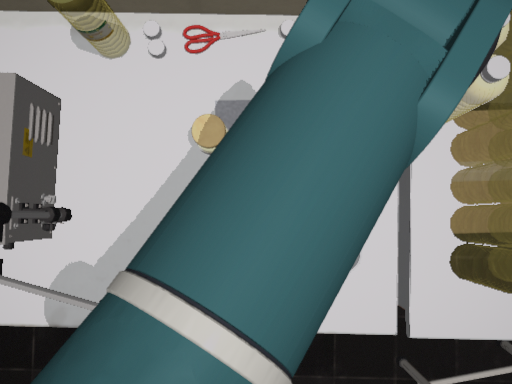

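View pics/side6.png

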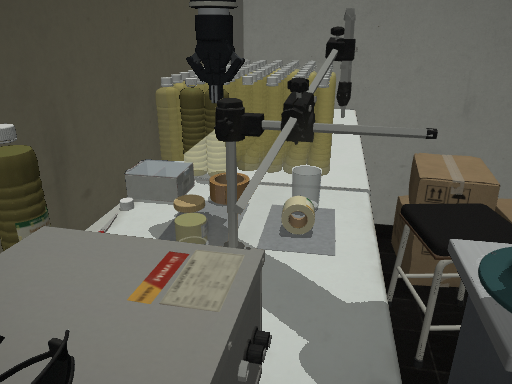

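Emit:
jog_arm(
  series=[
    [[-0.08,0.014,0,0,0,0.075,0],[-0.14,0.026,0,0,0,0.075,0],[-0.14,0.026,0,0,0,0.075,0],[-0.14,0.026,0,0,0,0.075,0],[-0.14,0.026,0,0,0,0.075,0],[-0.08,0.014,0,0,0,0.075,0],[-0.04,0.006,0,0,0,0,0],[0,0,-0.1,0,0,0,0],[0,0,-0.14,0,0,0,0],[0,0,-0.14,0,0,0,0],[0,0,-0.1,0,0,0,0],[0,0,-0.06,0,0,0,0],[0,0,0,0,0,0,0],[0,0,0,0,0,0,0]],
  ],
)

```text
t: 10.08
position: [0.4552, -0.1909, 0.1152]
eef_rot: [[0.999, 0.043, -0.002], [0.043, -0.999, -0.0], [-0.002, 0.0, -1.0]]
force: [0.3, -0.4, 1.3]
width: -0.001
```

Run:
```python
from h import *
st=r.read_state();print(st['position'],np.round(st['eef_rot'],3)[:,0])
a=snap('side','side7')['img'];b=snap('wrist','wrist7')['img']
cv2.imwrite('pics/c7.png',np.hstack([cv2.resize(a[150:250,250:350],(400,400)),cv2.resize(b[60:360,100:400],(400,400))])[...,::-1])
```

```text
[ 0.45518885 -0.19088647  0.11516783] [ 0.999  0.043 -0.002]
```

View pics/c7.png

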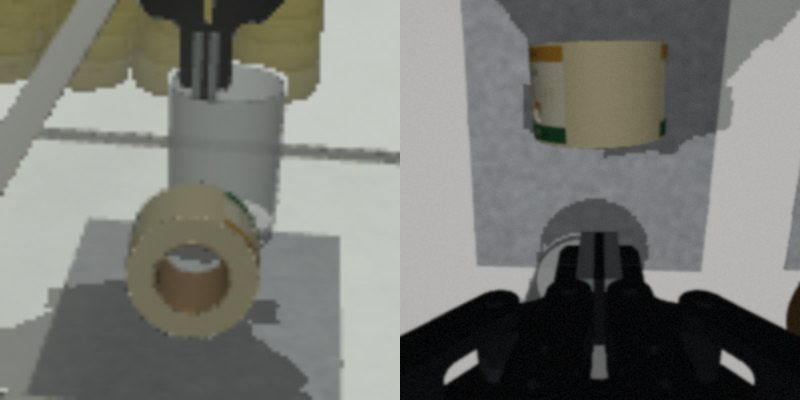

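Emit:
jog_arm(
  series=[
    [[0,0,-0.04,0,0,0,0],[0,0,-0.05,0,0,0,0],[0,0,-0.05,0,0,0,0],[0,0,-0.032,0,0,0,0],[0,0,-0.02,0,0,0,0],[0,0,0,0,0,0,0],[0,0.016,0,0,0,0,0],[-0.001,0.016,0,0,0,0,0],[-0.001,0.016,0,0,0,0,0],[-0.001,0.016,0,0,0,0,0],[0,0.01,0,0,0,0,0],[0,0.01,0,0,0,0,0],[0,0.01,0,0,0,0,0],[-0.001,0.01,0,0,0,0,0],[0,0.01,0,0,0,0,0],[-0.001,0.01,0,0,0,0,0]],
  ],
)

```text
t: 11.52
position: [0.4542, -0.1596, 0.0678]
eef_rot: [[0.999, 0.044, 0.0], [0.044, -0.999, -0.0], [0.0, 0.0, -1.0]]
force: [0.7, -1.1, 2.2]
width: 0.002
```

Run:
```python
from h import *
st=r.read_state();print(st['position'],np.round(st['eef_rot'],3)[:,0])
a=snap('side','side8')['img'];b=snap('wrist','wrist8')['img']
cv2.imwrite('pics/c8.png',np.hstack([cv2.resize(a[150:250,250:350],(400,400)),cv2.resize(b[60:360,100:400],(400,400))])[...,::-1])
```

```text
[ 0.45416192 -0.15959918  0.06782006] [0.999 0.044 0.   ]
```

View pics/c8.png

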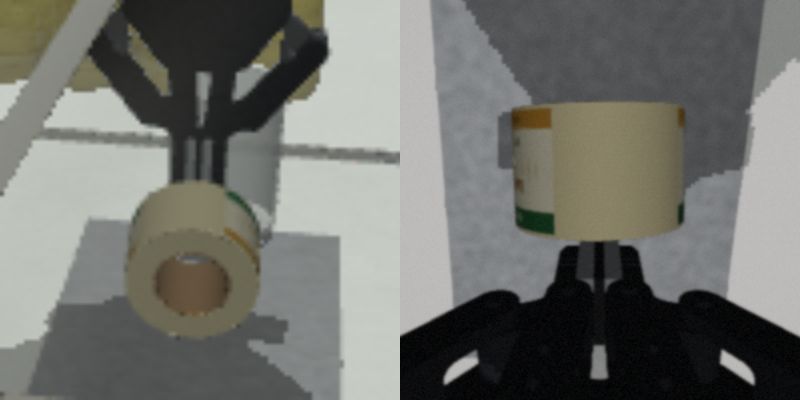

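Just tilting, contact centred. Continue in two stages.

Emit:
jog_arm(
  series=[
    [[0,0.01,0,0,0,0,0],[-0.001,0.01,0,0,0,0,0],[0,0.01,0,0,0,0,0],[-0.001,0.01,0,0,0,0,0],[0,0.01,0,0,0,0,0],[-0.001,0.01,0,0,0,0,0],[0,0.01,0,0,0,0,0]],
  ],
)

```text
t: 12.2
position: [0.4533, -0.1419, 0.0678]
eef_rot: [[0.999, 0.044, -0.0], [0.044, -0.999, 0.0], [-0.0, -0.0, -1.0]]
force: [-0.1, 0.0, 0.0]
width: -0.0
```

Run:
```python
from h import *
st=r.read_state();print(st['position'],np.round(st['eef_rot'],3)[:,0])
a=snap('side','side9')['img'];b=snap('wrist','wrist9')['img']
cv2.imwrite('pics/c9.png',np.hstack([cv2.resize(a[150:250,250:350],(400,400)),cv2.resize(b[60:360,100:400],(400,400))])[...,::-1])
```

```text
[ 0.45331283 -0.14186525  0.06775098] [ 0.999  0.044 -0.   ]
```

View pics/c9.png

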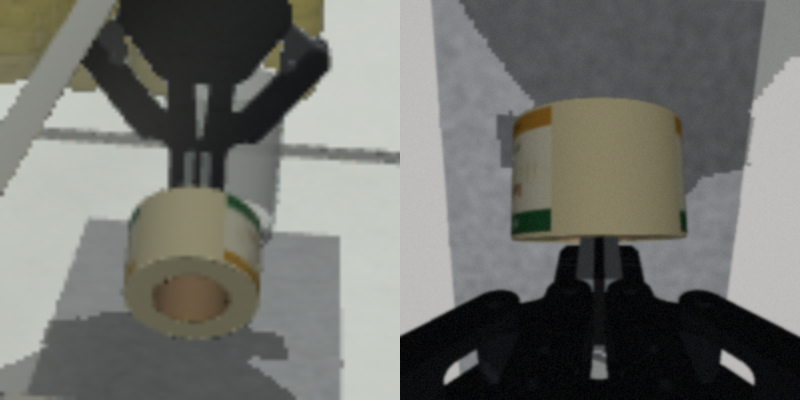

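Emit:
jog_arm(
  series=[
    [[0,0.01,0,0,0,0,0],[-0.001,0.01,0,0,0,0,0],[0,0.01,0,0,0,0,0],[-0.001,0.01,0,0,0,0,0],[0,0.01,0,0,0,0,0],[-0.001,0.01,0,0,0,0,0],[0,0.01,0,0,0,0,0],[0,0.01,0,0,0,0,0],[0,0,0,0,0,0,0],[0,0,0,0,0,0,0],[0,0,0,0,0,0,0]],
  ],
)

```text
t: 13.22
position: [0.4526, -0.1223, 0.0678]
eef_rot: [[0.999, 0.044, -0.0], [0.044, -0.999, -0.0], [-0.0, 0.0, -1.0]]
force: [-0.5, 0.4, -0.8]
width: -0.002
```

Run:
```python
from h import *
st=r.read_state();print(st['position'],np.round(st['eef_rot'],3)[:,0])
a=snap('side','side10')['img'];b=snap('wrist','wrist10')['img']
cv2.imwrite('pics/c10.png',np.hstack([cv2.resize(a[150:250,250:350],(400,400)),cv2.resize(b[60:360,100:400],(400,400))])[...,::-1])
```

```text
[ 0.45262237 -0.12229895  0.06778763] [ 0.999  0.044 -0.   ]
```

View pics/c10.png

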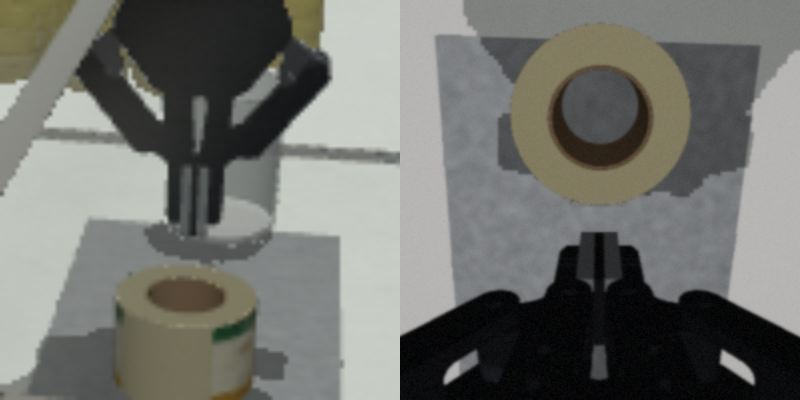

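Emit:
jog_arm(
  series=[
    [[0,0,0.08,0,0,0,0],[0,0,0.14,0,0,0,0],[0,0,0.14,0,0,0,0],[0,0,0.14,0,0,0,0],[0,0,0.14,0,0,0,0],[0,0,0.14,0,0,0,0],[0,0,0.14,0,0,0,0],[0,0,0.14,0,0,0,0],[0,0,0.08,0,0,0,0],[0,0,0,0,0,0,0],[0,0,0,0,0,0,0]],
  ],
)

```text
t: 14.23
position: [0.4528, -0.1224, 0.3534]
eef_rot: [[0.999, 0.044, 0.002], [0.044, -0.999, 0.0], [0.002, -0.0, -1.0]]
force: [0.1, 0.6, -0.5]
width: -0.002
```

Run:
```python
from h import *
st=r.read_state();print(st['position'],st['dq'])
a=snap('side','side11');b=snap('wrist','wrist11');c=snap('top','top11')
cv2.imwrite('pics/c11.png',cv2.resize(np.hstack([x['img'] for x in (b,c)]),(800,300))[...,::-1])
P=np.concatenate([pts(x).reshape(-1,3) for x in (a,b,c)]);P=P[~np.isnan(P[:,0])]
def box(n,x,y,rad,z0,z1):
    Q=P[(np.hypot(P[:,0]-x,P[:,1]-y)<rad)&(P[:,2]>z0)&(P[:,2]<z1)]
    if len(Q): print(n,len(Q),cv2.minAreaRect(Q[:,:2].astype(np.float32)),np.percentile(Q[:,2],[5,50,95,100]).round(4))
    else: print(n,0)
box('tape',.637,-.275,.075,.035,.15)
box('lab',.451,-.08,.06,.035,.15)
box('jar',.648,-.034,.05,.085,.15)
box('beak',.4476,-.2588,.055,.075,.12)
```

```text
[ 0.45279506 -0.12236696  0.35343844] [ 0.33874432  1.46569837 -0.18608844  2.14714889 -0.31332972 -0.87105741
  0.23095456]
tape 3455 ((0.6359289884567261, -0.27834004163742065), (0.0983802080154419, 0.0989064872264862), 21.817642211914062) [0.0376 0.048  0.05   0.0527]
lab 1968 ((0.45080381631851196, -0.07115434110164642), (0.06730236113071442, 0.06818892806768417), 39.03007125854492) [0.0389 0.0453 0.0467 0.0482]
jar 3336 ((0.6479196548461914, -0.03290794789791107), (0.05924946442246437, 0.05727632716298103), 84.39214324951172) [0.0901 0.0938 0.0956 0.098 ]
beak 460 ((0.44763901829719543, -0.2586957812309265), (0.06976664811372757, 0.06976290792226791), 59.09013366699219) [0.0759 0.0841 0.0909 0.0921]
```

View pics/c11.png

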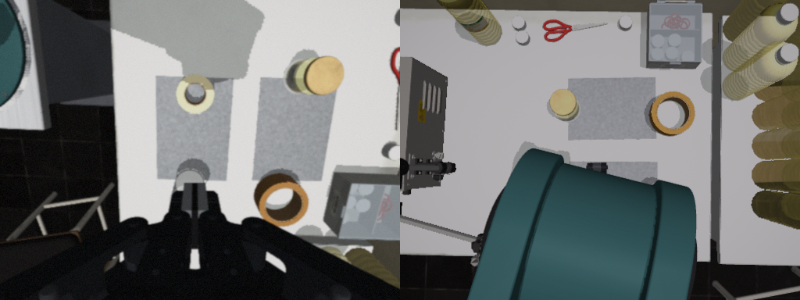

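View pics/side11.png

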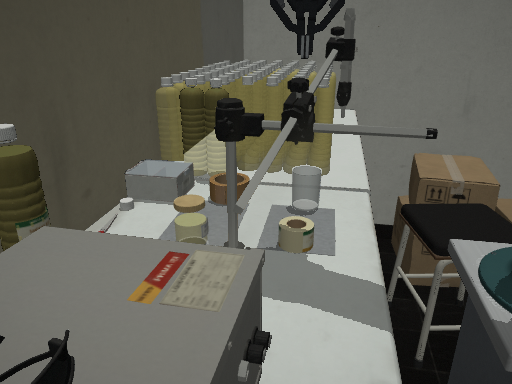

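```bash
python3 -c "
from plant import r
print(r.read_state()['force']);print(r.job_done())"
```

```text
[-0.35628836 -0.04689598  0.44083637]
the job is handed in; nothing more can be done
None
```

I pushed both rolls over with the closed fingertips, each away from its vessel, then lifted the arm clear and handed the job in at about 14 s of the 48 s allowed. The job hand-in reports no verdict, so these results come from my own last camera and force readings.

| Object | Result at the last check |
|---|---|
| Tape roll | Pushed toward −y, away from the jar. It lies flat with its top face at 48 mm, and its centre moved about 78 mm. |
| Label roll | Pushed toward +y, away from the beaker. It lies flat with its top face at 45 mm, and its centre moved about 64 mm. |
| Jar | Upright, and within about 1 mm of where it stood. |
| Beaker | Upright, and within about 1 mm of where it stood. |

The force reading was under 1 N with the TCP 0.35 m up, so the robot was touching nothing. None of the checks failed or disagreed.

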